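# Square up the strip row and shut the toggle clamp

## Robot

A 6-joint arm with a two-finger parallel gripper is mounted at the origin on a cart in front of the work surface, level with it; the furniture and walls round the work are solid. World frame = base frame: x ahead of the robot, y to its left, z up, the work surface at z = 0. Lengths are in m, angles in degrees, forces in N, time in s.
With the tool pointing down it reaches from about 0.3 to 0.75 m from the base axis. Payload 8.5 kg.
Tool frame: the origin (TCP) lies at the very end of the fingers, on their centre line; the grasp point (between the pads) lies 19 mm behind it; z points along the fingers, y is the line along which they close (so a half turn about z gives the same grasp; the last joint's range is limited). The gripper opens to 85 mm and grips with 20 to 120 N. Pads are 22 mm wide; open, the fingers measure 114 mm over their backs; the gripper's body (76 mm by 85 mm) begins 54 mm behind the grasp point. The pads swing forward as they close: fully open they stand 13 mm farther back than shut.
Start: joints at [64.498, 21.807, 74.336, -0, 83.858, -12.336], TCP at [0.125, 0.536, 0.208] pointing down, gripper open.
Joint ranges: [-178.18, 178.18], [-50.72, 133.34], [12.68, 142.11], [-81.47, 261.47], [9.98, 163.14], [-165.26, 165.26]. Speed limits (degrees/s): [136.94, 136.94, 180, 180, 180, 180].

## Interface

Orientations are given as a 3x3 rotation matrix whose columns are the frame's x, y, z axes.
In Python, from rig import observe, cams, ticket gives the robot as it stands.
- The arm moves only by the tool move_arm, never from a script. Its arguments are lists of equal length, an entry for each row: "jaw": the finger opening in cm, from 0 to 8.54; "dp": the shift along the tool's x, y, z in cm, a list of three; "turn": the turn, a rotation vector about the tool's x, y, z in rad, a list of three. In form: {"jaw": [jaw, ...], "dp": [[tx, ty, tz], ...], "turn": [[wx, wy, wz], ...]}. A call has 1 to 12 rows; each row shifts and turns the commanded pose from where the row before left it, along the tool's axes as they then stand; what a row does not reach is not made up. A row lasts 1/12 s, in which the tool goes at most 41.7 mm and 7.16 degrees, less where a joint would pass 70% of its speed; a pose out of reach is approached as far as the arm can. A call is refused whole if a number of a shift passes 4.17 or a number of a turn 0.125, either way. A call with a gripper value outside its range is refused whole. The fingers move at their own pace and stop on an object; "force" is the grip in N (left out, the last holds). Time passes only in rows, so rows that do not move let the fingers close. It gives the time, the measured TCP pose, the force, the opening and the grip force at its end, in the units of the state.
- observe(): the state, without advancing time (a new reading comes with each control period).
- cams.get_image(name): name is "side" or "top" or "wrist"; returns (picture, depth): 384x512x3 uint8, red, green, blue; 384x512 float32, m along the optical axis (not along the pixel's ray), 0 where there is no reading.
- cams.calibration(name): a dict with "vertical_fov" (degrees; the focal length in pixels is half the picture's height over the tangent of half this angle, whatever the lens; pixels are square), "cx", "cy" (the principal point, pixels), "view" (4x4, takes a point from world to camera coordinates); the wrist camera has in their place "tool_from_camera" (4x4, takes a point from camera to tool coordinates, whose origin is the TCP and whose axes are the flange's). Camera axes: x right, y up, looking along -z (the intrinsics and any distortion apply to the point x, -y, -z); pixel columns grow to the right and rows downward; lengths in m; the calibration is good to about 2 mm. A picture is of the moment at which its call begins: read the wrist's pose just before it. calibration takes no time and is no camera call.
- ticket.close_job(): hands the job in; it is judged then, once.
Trained networks look in the newest picture that a camera, given by its name, has taken for a name from the list of things; names that differ only in an ending like _2 or _b are one class to them, and where a whole thing is asked for, a point or a joint stands for the part that bears it (a point fixed in the world has none). Each returns a list of dicts, best first, with "p" (0 to 1); they miss things now and then, are a little off and sometimes report something else, mostly with a low value. They report only what shows in the picture. A call takes as long as a camera call. They do not tell look-alikes from the thing itself.
- cams.spot_in(camera, query): "box" ([centre column, centre row, width, height] as shares, 0 to 1, of the picture: columns of its width, rows of its height, round what is visible of it).
- cams.outline_of(camera, query): "mask" (384x512 bool, what is visible of it) and "box" ([centre column, centre row, width, height] as shares, 0 to 1, of the picture: columns of its width, rows of its height, round what is visible of it).
- cams.mark_of(camera, query): "location" ([column, row] as shares, 0 to 1, of the picture: columns of its width, rows of its height: a listed point, or the origin of a listed thing).
The state is a dict: "time_s": time; "q": joint angles; "qvel": joint speeds; "joint_efforts": joint torques, N m; "position": TCP position; "tool_rot": TCP orientation; "ft_force": force on the tool from outside, world axes, zero at the start; "wrist_torque": the same for the moment, N m; "grip_width": finger opening in m; "gripper_force": force on a finger pad.
Only numpy, scipy, OpenCV 4.12 (cv2) and the standard library are available. Lean on these libraries where they do the work, as an engineer would, in place of code of your own. Each camera call takes 0.05 s, during which the arm holds its last target. There are 200 camera calls.

## Task

One of the five foiled glass strips in the squaring jig stands out of the row towards you: with the fingertips, gently push it by its end until it is home against the back fence, in line with the others, without shifting its neighbours or lifting any strip. Then press the red handle of the toggle clamp fully down so that the bar holds the row, and withdraw; leave everything else on the bench alone.

Things in the scene. Friction and masses are not known exactly. Their poses are not given: they have to be found in the camera images.
- strip_jig: Squaring jig fixed to the bench: plywood board 18 mm thick, x -56 to +105 mm, y -75 to +75 mm, with aluminium back fence, two side rails, toggle clamp and a row of five foiled glass strips on its top. Origin: at bench level below the middle of the fence's front face. x points from the jig's open front (facing the robot) through the fence to the clamp, y left along the fence, z up.
- fence_face (a point): Middle of the fence's front face, half-way up a strip (jig 0, 0, 20 mm); jig axes. Fence: x 0 to 10 mm, 10 mm high above the board. Rails: 6 mm high, x -46 to 0, |y| 50 to 62 mm. Strips lie flat between the rails, long edges along x, centred near y = -39, -20, 0, 20, 39 mm, colours in any order. A strip that is home touches the fence with its far end.
- row_front (a point): Middle of the line of the strips' near ends when home (jig -60, 0, 20 mm); jig axes. These ends overhang the board's front edge by 4 mm, so a fingertip about 10 mm above the bench meets the whole end face. Four strips start within 2 mm of the fence, one stands out by 10 to 15 mm; they slide freely and tip if their outer end is pressed down. The fingers are wider than one strip: flush with the neighbours is home.
- clamp_handle (a joint): Toggle clamp handle. 0 = open: points up and away from the strips, 55 degrees above level; 0.85 rad = shut at its stop, 6 degrees above level. Stiff (about 4 N at 40 mm from the hinge), stays where left. A linkage swings a rubber-faced bar from upright above the fence (top about 120 mm above the bench, behind the fence face) down across all five strips.
- handle_hinge (a point): Hinge of the handle (jig 52, 0, 45 mm), axis along the jig's y; jig axes. A straight downward press 40 mm beyond it along the jig's x meets the red grip about 115 mm above the bench when open and 57 mm when shut, sliding along it.
- clamp_grip (a point): Point on the upper face of the red grip (straight, 18 mm wide, 9 mm thick, 30 to 92 mm from the hinge), 60 mm from the hinge, mid-width; moves with the handle.
- strip_a_mid (a point): Middle of a blue-grey copper-foiled glass strip, 59 mm long (its own y), 19 mm wide (its own x), 4 mm thick, 14 g, half-way up it; one of the five in the jig's row.
- strip_b_mid (a point): Middle of a dark red copper-foiled glass strip, 60 mm long (its own y), 19 mm wide (its own x), 4 mm thick, 14 g, half-way up it; one of the five in the jig's row.
- strip_c_mid (a point): Middle of a dark green-black copper-foiled glass strip, 59 mm long (its own y), 19 mm wide (its own x), 4 mm thick, 14 g, half-way up it; one of the five in the jig's row.
- strip_d_mid (a point): Middle of a blue-grey copper-foiled glass strip, 59 mm long (its own y), 19 mm wide (its own x), 4 mm thick, 14 g, half-way up it; one of the five in the jig's row.
- strip_e_mid (a point): Middle of a dark green-black copper-foiled glass strip, 59 mm long (its own y), 19 mm wide (its own x), 4 mm thick, 14 g, half-way up it; one of the five in the jig's row.
- nippers_mid (a point): black-handled lead nippers, 64x157x13 mm, a loose bystander; point on its middle 4 mm above its underside.
- pen_mid (a point): blue and white marker pen, 13x126x15 mm, a loose bystander; point on its middle 4 mm above its underside.
- copper_foil_mid (a point): flat roll of copper foil tape, 92x93x9 mm, a loose bystander; point on its middle 4 mm above its underside.
- brush_mid (a point): thin metal flux brush, 12x140x6 mm, a loose bystander; point on its middle 4 mm above its underside.
- oil_mid (a point): small cream oil bottle with a red cap, 35x35x73 tall mm, a loose bystander; point on its middle 4 mm above its underside.
- small_tin_mid (a point): round grey tin, 52x52x34 tall mm, a loose bystander; point on its middle 4 mm above its underside.
- stone_mid (a point): dark grey abrasive stone block, 26x98x20 mm, a loose bystander; point on its middle 4 mm above its underside.
- pencil_mid (a point): stub of black wax pencil, 8x61x8 mm, a loose bystander; point on its middle 4 mm above its underside.
Mind the look-alikes: they are no part of the job. What is shaped like the part that bears strip_c_mid but purple or turquoise is not meant.

How it is judged:
By the outcome, as a careful person would: the job done as asked, in the order asked, and still so for the second after the job is handed in, with the robot touching nothing.
It also fails if it takes over 42 s, if anything falls off the work surface, if the arm or the gripper's body presses on something with over 40 N, if the wrist force passes 120 N, or if a joint passes its speed limit or range.

## Working session

There is one attempt and no reset: what is moved stays moved. The work goes in short steps, Python scripts to look and compute and a tool call to move; the robot and the scene stay as the last step left them, time stands still between calls to the robot, and variables do not carry over. Pictures are saved under pics/ and viewed, at most 10 in all, crops included, and the job is handed in when it is done.

Besides the shell and the picture viewer there is one more tool, called after "Request:" as name(argument=value, ...) on one line, values as JSON. move_arm: Moves the arm, as the interface text tells. Its arguments: {"type":"object","properties":{"jaw":{"type":"array","items":{"type":"number"}},"dp":{"type":"array","items":{"type":"array","items":{"type":"number"}}},"turn":{"type":"array","items":{"type":"array","items":{"type":"number"}}},"force":{"type":"number"}},"required":["jaw","dp","turn"]}

```bash
mkdir -p pics; ls
cat > h.py <<'E'
import numpy as np, cv2
from rig import observe, cams, ticket
def K(n):
    c=cams.calibration(n); return c,192/np.tan(np.radians(c["vertical_fov"])/2)
def cam2world(n,s=None):
    c=cams.calibration(n)
    if "view" in c: return np.linalg.inv(np.array(c["view"]))
    s=s or observe(); T=np.eye(4); T[:3,:3]=s["tool_rot"]; T[:3,3]=s["position"]
    return T@np.array(c["tool_from_camera"])
def pix2world(n,u,v,d,s=None):
    c,f=K(n); p=np.array([(u-c["cx"])/f*d,-(v-c["cy"])/f*d,-d,1]); return (cam2world(n,s)@p)[:3]
def pix_at_z(n,u,v,z,s=None):
    a=pix2world(n,u,v,0,s); b=pix2world(n,u,v,1,s); return a+(b-a)*(z-a[2])/(b[2]-a[2])
def w2pix(n,P,s=None):
    c,f=K(n); p=np.linalg.inv(cam2world(n,s))@np.r_[P,1]; return np.array([c["cx"]-f*p[0]/p[2],c["cy"]+f*p[1]/p[2]])
E
python3 - <<'E'
from h import *
s=observe(); print(s["time_s"],s["position"],s["tool_rot"])
im={}
for n in("top","side"):
    im[n],d=cams.get_image(n); np.save(n+"_d.npy",d)
    c=cams.calibration(n); print(n,{k:v for k,v in c.items() if k!="view"},cam2world(n)[:3].round(3).tolist())
    for q in("strip_jig","fence_face","row_front","handle_hinge","clamp_grip"):
        for r in cams.mark_of(n,q)[:1]:
            u,v=r["location"][0]*512,r["location"][1]*384; dd=d[int(min(v,383)),int(min(u,511))]
            print(n,q,round(r["p"],2),round(u),round(v),pix2world(n,u,v,dd).round(3))
    cv2.imwrite(f"pics/{n}0.png",im[n][:,:,::-1])
E
```

```text
pics
0.0 [0.12514308 0.5352348  0.20751117] [[-9.73714292e-01  2.27771929e-01 -6.52067505e-04]
 [ 2.27772612e-01  9.73713476e-01 -1.30533360e-03]
 [ 3.37608565e-04 -1.41954510e-03 -9.99998935e-01]]
top {'vertical_fov': 54.01647156253364, 'cx': 254.5592466461802, 'cy': 189.15375630386694} [[-0.009, 0.999, -0.049, 0.522], [-1.0, -0.008, 0.023, -0.099], [0.022, 0.049, 0.999, 1.1]]
top strip_jig 0.97 192 189 [0.578 0.056 0.024]
top fence_face 0.57 192 189 [0.577 0.055 0.024]
top handle_hinge 0.8 186 173 [0.614 0.058 0.11 ]
top clamp_grip 0.74 300 200 [ 0.543 -0.255  0.006]
side {'vertical_fov': 46.49779082941771, 'cx': 254.35402385761049, 'cy': 186.6413729282362} [[-0.889, 0.307, -0.34, 0.199], [-0.458, -0.562, 0.689, 0.615], [0.021, 0.768, 0.64, 0.77]]
side strip_jig 0.93 210 261 [0.564 0.082 0.025]
side fence_face 0.62 211 252 [0.576 0.057 0.025]
side handle_hinge 0.87 185 242 [0.646 0.058 0.021]
side clamp_grip 0.79 172 221 [0.655 0.081 0.103]
```

Run:
```python
import cv2,numpy as np
a=cv2.imread("pics/top0.png");b=cv2.imread("pics/side0.png")
t=cv2.resize(a[120:270,120:280],None,fx=3.75,fy=3.75,interpolation=cv2.INTER_CUBIC)
cv2.imwrite("pics/top_crop.png",t)
```

```text
(no output)
```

View pics/top0.png

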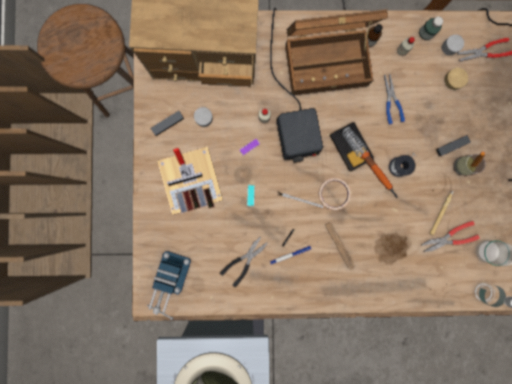

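View pics/side0.png

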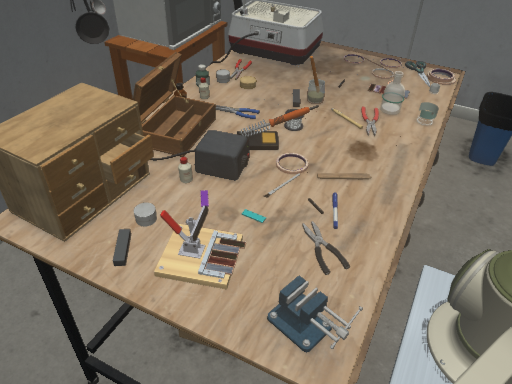

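View pics/top_crop.png

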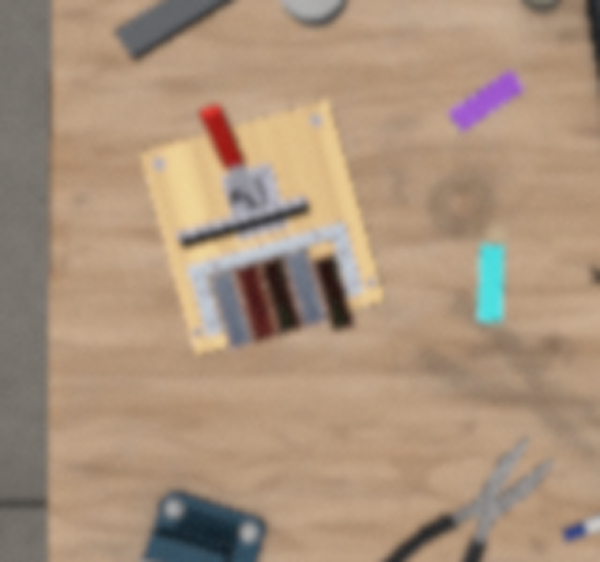

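The pictures show five strips, with the row's right-most one (dark green-black, top pixel about (209,198)) standing out towards the robot. The red handle is at (178,155) and the bar is upright. Look-alikes are the loose purple strip (250,147) and turquoise strip (251,195), both off the jig, and the other dark strip, third in the row at (195,199). I choose (209,198) and will check it with the wrist camera.

```bash
cat >> h.py <<'E'
def plan(P,yaw,n,s=None):
    """rows to tool-down pose, tool y at yaw deg; commanded shifts in cm along evolving tool axes"""
    s=s or observe(); R=np.array(s["tool_rot"]); p=np.array(s["position"])
    from scipy.spatial.transform import Rotation as Q
    a=np.radians(yaw); y=np.array([np.cos(a),np.sin(a),0]); z=np.array([0,0,-1.]); x=np.cross(y,z)
    Rt=np.c_[x,y,z]; w=Q.from_matrix(R.T@Rt).as_rotvec()
    wr=np.round(w/n,4); step=(np.array(P)-p)/n; rows=[]
    for k in range(n): 
        rows.append(np.round(R.T@step*100,2).tolist()); R=R@Q.from_rotvec(wr).as_matrix()
    print("dp",rows,"turn",wr.tolist())
E
python3 - <<'E'
from h import *
c,f=K("wrist"); print(np.array(c["tool_from_camera"]).round(3).tolist(),c["vertical_fov"],c["cx"],c["cy"])
d=np.load("top_d.npy")
for u,v,l in((165,158,"jig back left"),(206,147,"back right"),(221,199,"front right"),(174,213,"front left"),(213,207,"strip end"),(169.5,184,'bar L'),(202,175.5,'bar R'),(177,150,"handle end"),(170,270,"vise")):
    dd=d[round(v),round(u)]; print(l,pix2world("top",u,v,dd).round(3),pix_at_z("top",u,v,.018).round(3))
plan([0.47,0.04,0.25],15,16)
E
```

```text
[[0.0, 0.961, 0.276, 0.07], [1.0, -0.0, -0.001, -0.001], [-0.001, 0.276, -0.961, -0.166], [0.0, 0.0, 0.0, 1.0]] 70.10625254910344 259.17877849984893 194.66658122386937
jig back left [ 0.669  0.137 -0.003] [0.667 0.133 0.018]
back right [0.698 0.015 0.017] [0.698 0.015 0.018]
front right [ 0.548 -0.027  0.013] [ 0.547 -0.027  0.018]
front left [0.509 0.107 0.016] [0.509 0.107 0.018]
strip end [ 0.525 -0.004  0.021] [ 0.525 -0.004  0.018]
bar L [0.585 0.099 0.119] [0.592 0.12  0.018]
bar R [0.608 0.017 0.108] [0.615 0.027 0.018]
handle end [0.673 0.079 0.123] [0.69  0.099 0.018]
vise [0.36  0.103 0.092] [0.348 0.118 0.018]
dp [[-2.8, -2.52, -0.26], [-2.97, -2.33, -0.26], [-3.12, -2.12, -0.26], [-3.25, -1.91, -0.26], [-3.38, -1.69, -0.26], [-3.48, -1.45, -0.26], [-3.57, -1.22, -0.26], [-3.65, -0.97, -0.26], [-3.7, -0.72, -0.26], [-3.74, -0.47, -0.26], [-3.77, -0.22, -0.26], [-3.77, 0.04, -0.26], [-3.76, 0.29, -0.26], [-3.73, 0.54, -0.26], [-3.69, 0.79, -0.26], [-3.63, 1.04, -0.26]] turn [-0.0, 0.0, 0.0675]
```

```bash
python3 -c "
from h import *
plan([0.53,0.085,0.18],15.3,16)"
```

```text
dp [[-3.1, -2.17, 0.18], [-3.24, -1.95, 0.18], [-3.37, -1.73, 0.18], [-3.47, -1.5, 0.18], [-3.57, -1.26, 0.18], [-3.64, -1.02, 0.18], [-3.7, -0.78, 0.18], [-3.75, -0.53, 0.18], [-3.78, -0.27, 0.18], [-3.79, -0.02, 0.18], [-3.78, 0.23, 0.18], [-3.75, 0.49, 0.18], [-3.71, 0.74, 0.18], [-3.65, 0.98, 0.18], [-3.58, 1.23, 0.18], [-3.49, 1.46, 0.18]] turn [-0.0, 0.0, 0.0671]
```

Request:
move_arm(jaw=[0,0,0,0,0,0,0,0], dp=[[-3.1,-2.17,0.18],[-3.24,-1.95,0.18],[-3.37,-1.73,0.18],[-3.47,-1.5,0.18],[-3.57,-1.26,0.18],[-3.64,-1.02,0.18],[-3.7,-0.78,0.18],[-3.75,-0.53,0.18]], turn=[[0,0,0.067],[0,0,0.067],[0,0,0.067],[0,0,0.067],[0,0,0.067],[0,0,0.067],[0,0,0.067],[0,0,0.067]], force=20)

```text
time_s: 1.27
position: [0.3285, 0.3089, 0.1939]
tool_rot: [[-0.719, 0.695, 0.001], [0.695, 0.719, 0.0], [-0.0, 0.001, -1.0]]
ft_force: [0.2, 0.4, 0.5]
grip_width: -0.0001
gripper_force: 0.0
```

Request:
move_arm(jaw=[0,0,0,0,0,0,0,0,0,0], dp=[[-3.78,-0.27,0.18],[-3.79,-0.02,0.18],[-3.78,0.23,0.18],[-3.75,0.49,0.18],[-3.71,0.74,0.18],[-3.65,0.98,0.18],[-3.58,1.23,0.18],[-3.49,1.46,0.18],[0,0,0],[0,0,0]], turn=[[0,0,0.067],[0,0,0.067],[0,0,0.067],[0,0,0.067],[0,0,0.067],[0,0,0.067],[0,0,0.067],[0,0,0.067],[0,0,0],[0,0,0]])

```text
time_s: 2.1
position: [0.5309, 0.084, 0.1788]
tool_rot: [[-0.263, 0.965, -0.001], [0.965, 0.263, 0.0], [0.0, -0.001, -1.0]]
ft_force: [-0.9, 0.7, -0.5]
grip_width: 0.0002
gripper_force: 0.0
```

Run:
```python
from h import *
s=observe(); print(s["time_s"],s["position"],s["tool_rot"],s["grip_width"])
im,d=cams.get_image("wrist"); cv2.imwrite("pics/w1.png",im[:,:,::-1]); np.save("w1_d.npy",d)
import pickle; pickle.dump(s,open("w1.pkl","wb"))
for q in("fence_face","row_front","strip_a_mid","strip_c_mid","handle_hinge","clamp_grip"):
    for r in cams.mark_of("wrist",q)[:5]:
        u,v=r["location"][0]*512,r["location"][1]*384
        print(q,round(r["p"],2),round(u),round(v),pix_at_z("wrist",u,v,.02,s).round(3))
```

```text
2.1 [0.53090425 0.08400034 0.17876533] [[-2.63280611e-01  9.64718999e-01 -7.56443895e-04]
 [ 9.64719249e-01  2.63280762e-01  1.06136800e-04]
 [ 3.01549313e-04 -7.01812224e-04 -9.99999708e-01]] 0.0002437418397310569
fence_face 0.74 294 205 [0.582 0.06  0.02 ]
fence_face 0.59 446 191 [0.757 0.127 0.02 ]
strip_a_mid 0.7 263 222 [0.55  0.028 0.02 ]
strip_c_mid 0.66 259 233 [0.55  0.012 0.02 ]
strip_c_mid 0.57 242 300 [ 0.553 -0.092  0.02 ]
handle_hinge 0.9 339 211 [0.639 0.066 0.02 ]
clamp_grip 0.58 422 264 [0.771 0.025 0.02 ]
clamp_grip 0.57 383 231 [0.703 0.056 0.02 ]
```

View pics/w1.png

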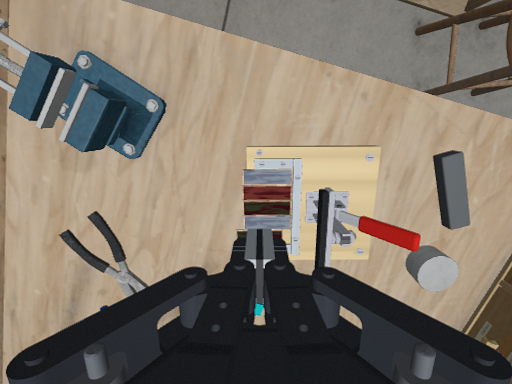

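The wrist view shows four strips of the row at about (267,175) to (267,209). The fingers hide the protruding one, so I'll shift towards jig −y to see it.

Request:
move_arm(jaw=[0,0,0,0], dp=[[-3,-0.5,0],[-3,-0.5,0],[0,0,0],[0,0,0]], turn=[[0,0,0],[0,0,0],[0,0,0],[0,0,0]])

```text
time_s: 2.78
position: [0.5364, 0.0243, 0.1794]
tool_rot: [[-0.264, 0.964, 0.0], [0.964, 0.264, 0.0], [0.0, 0.0, -1.0]]
ft_force: [0.7, 0.3, 0.5]
grip_width: -0.0003
gripper_force: 0.0
```

Run:
```python
from h import *
s=observe(); print(s["time_s"],s["position"])
im,d=cams.get_image("wrist"); np.save("w2_d.npy",d); cv2.imwrite("pics/w2.png",im[:,:,::-1])
import pickle; pickle.dump(s,open("w2.pkl","wb"))
for q in("fence_face","row_front","strip_a_mid","strip_c_mid","handle_hinge","clamp_grip"):
    for r in cams.mark_of("wrist",q)[:5]:
        u,v=r["location"][0]*512,r["location"][1]*384
        print(q,round(r["p"],2),round(u),round(v),pix_at_z("wrist",u,v,.02,s).round(3))
cv2.imwrite("pics/w2c.png",cv2.resize(im[80:280,210:410,::-1],None,fx=3,fy=3,interpolation=cv2.INTER_CUBIC))
```

```text
2.7833 [0.53643638 0.02431259 0.17939976]
fence_face 0.57 305 160 [0.584 0.057 0.02 ]
fence_face 0.52 400 172 [0.699 0.074 0.02 ]
strip_a_mid 0.82 272 173 [0.551 0.032 0.02 ]
strip_c_mid 0.61 267 190 [0.55 0.01 0.02]
handle_hinge 0.59 351 164 [0.639 0.067 0.02 ]
clamp_grip 0.24 118 227 [ 0.38  -0.088  0.02 ]
```

View pics/w2c.png

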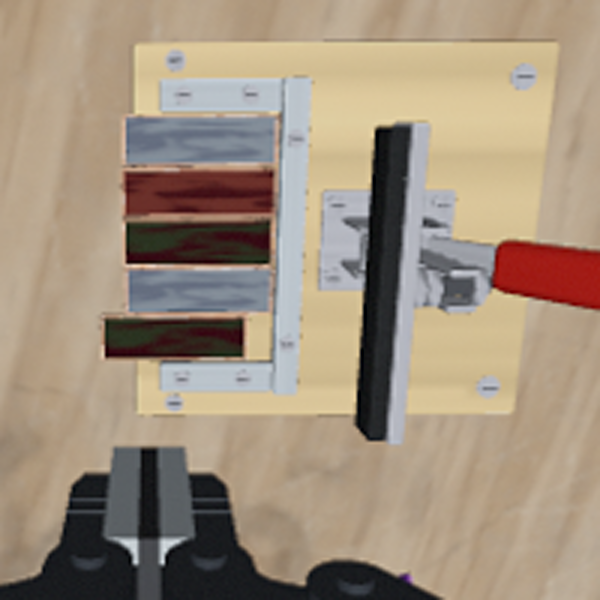

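Run:
```python
from h import *
import pickle; s=pickle.load(open("w2.pkl","rb")); d=np.load("w2_d.npy")
P=lambda u,v,z:pix_at_z("wrist",210+u/3,80+v/3,z,s)
fl,fr=P(286,79,.028),P(274,392,.028)
print("fence",fl,fr,np.degrees(np.arctan2(-(fr-fl)[0]*-1,-(fr-fl)[1])))
pts=dict(bl=(135,44,.018),br=(558,42,.018),fr=(137,413,.018),brr=(512,414,.018),n0=(126,140,.022),n1=(124,190,.022),n2=(126,242,.022),n3=(129,290,.022),n4=(104,338,.022),f4=(244,338,.022),c4a=(105,316,.022),c4b=(105,358,.022),fenceL=(286,79,.028),fenceR=(274,392,.028),fmid=(279,236,.028),s0=(275,140,.022),s1=(274,190,.022))
w={k:P(*v) for k,v in pts.items()}
yaw=np.arctan2((w["bl"]-w["fr"])[1],(w["bl"]-w["fr"])[0])-np.pi/2
e=[w["br"]-w["bl"],w["brr"]-w["fr"]]
print("yaws",np.degrees(yaw),[np.degrees(np.arctan2(x[1],x[0])) for x in e],[np.linalg.norm(x) for x in e])
yw=np.radians(15.5); ex=np.array([np.cos(yw),np.sin(yw)]); ey=np.array([-ex[1],ex[0]])
# board front mid = jig (-56,0)
o=(w["bl"][:2]+w["fr"][:2])/2+.056*ex; o2=(w["br"][:2]+w["brr"][:2])/2-.105*ex
print("origin",o,o2)
for k,v in w.items(): print(k,v.round(4),(np.array([(v[:2]-o)@ex,(v[:2]-o)@ey])*1000).round(1))
```

```text
fence [0.56428046 0.11484947 0.028     ] [ 0.59727677 -0.00250144  0.028     ] 15.704731063494041
yaws 15.442612727412973 [np.float64(15.613466864159745), np.float64(15.16491695079606)] [np.float64(0.1588272583583041), np.float64(0.1595101149192408)]
origin [0.58081599 0.05629434] [0.57913244 0.05550662]
bl [0.5072 0.1125 0.018 ] [-55.9  73.8]
br [0.6602 0.1552 0.018 ] [102.9  74.1]
fr [ 0.5465 -0.0298  0.018 ] [-56.1 -73.8]
brr [0.7005 0.0119 0.018 ] [103.4 -74.8]
n0 [0.513  0.0779 0.022 ] [-59.5  39. ]
n1 [0.5171 0.0595 0.022 ] [-60.5  20.1]
n2 [0.5231 0.0401 0.022 ] [-59.9  -0.2]
n3 [0.5293 0.0217 0.022 ] [-58.9 -19.6]
n4 [ 5.246e-01 -4.000e-04  2.200e-02] [-69.3 -39.6]
f4 [0.5798 0.0147 0.022 ] [-12.1 -39.8]
c4a [0.5227 0.0087 0.022 ] [-68.7 -30.3]
c4b [ 0.5271 -0.0086  0.022 ] [-69.  -48.1]
fenceL [0.5643 0.1148 0.028 ] [-0.3 60.8]
fenceR [ 0.5973 -0.0025  0.028 ] [  0.1 -61.1]
fmid [0.5796 0.059  0.028 ] [-0.5  2.9]
s0 [0.568 0.093 0.022] [-2.5 38.8]
s1 [0.5734 0.0749 0.022 ] [-2.2 19.9]
```

The crop confirms it: the out-of-row strip is the right-most dark green-black one. Its near end is at crop (104,338), about 11 mm out. The jig origin is near (0.580, 0.056) with yaw 15.5°, and the board measures out correctly. Next I go in front of the strip, offset outward from its neighbour.

```bash
cat >> h.py <<'E'
O=np.array([.580,.056]); YW=15.5; _a=np.radians(YW); EX=np.array([np.cos(_a),np.sin(_a)]); EY=np.array([-EX[1],EX[0]])
def jig(x,y,z): return np.r_[O+EX*x/1000+EY*y/1000,z/1000]
def injig(p): p=np.array(p); return np.r_[(p[:2]-O)@EX,(p[:2]-O)@EY,p[2]]*1000
E
python3 -c "
from h import *
plan(jig(-105,-43,100),15.5,4)
print(injig(observe()['position']))"
```

```text
dp [[-0.63, -1.37, 1.98], [-0.63, -1.37, 1.98], [-0.63, -1.37, 1.98], [-0.63, -1.37, 1.98]] turn [0.0, -0.0, -0.0001]
[-50.15141942 -17.64385534 179.3740804 ]
```

Request:
move_arm(jaw=[0,0,0,0,0,0,0,0,0,0], dp=[[-0.63,-1.37,1.98],[-0.63,-1.37,1.98],[-0.63,-1.37,1.98],[-0.63,-1.37,1.98],[0,0,2.5],[0,0,2.5],[0,0,2.5],[0,0,1.5],[0,0,0],[0,0,0]], turn=[[0,0,0],[0,0,0],[0,0,0],[0,0,0],[0,0,0],[0,0,0],[0,0,0],[0,0,0],[0,0,0],[0,0,0]])

```text
time_s: 3.97
position: [0.4904, -0.0137, 0.0101]
tool_rot: [[-0.266, 0.964, -0.001], [0.964, 0.266, 0.0], [0.0, -0.001, -1.0]]
ft_force: [0.1, 0.3, 1.1]
grip_width: 0.0001
gripper_force: 0.0
```

Run:
```python
from h import *
s=observe(); print(s["time_s"],injig(s["position"]),s["ft_force"])
im,d=cams.get_image("wrist"); cv2.imwrite("pics/w3.png",cv2.resize(im[:,120:440,::-1],None,fx=1.5,fy=1.5))
```

```text
3.9667 [-105.01278296  -43.23577975   10.1228653 ] [0.06652568 0.26624932 1.07797563]
```

View pics/w3.png

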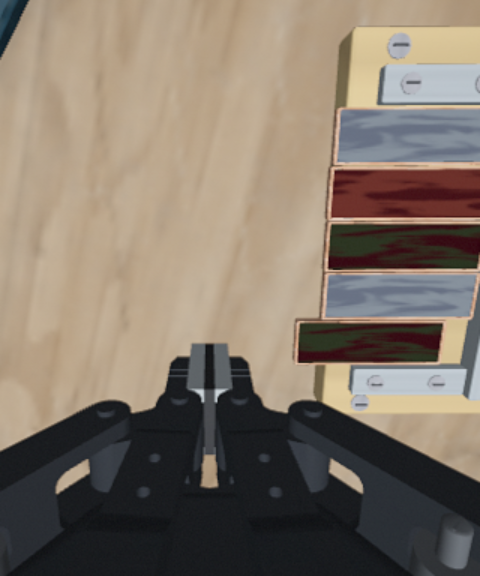

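The view shows the finger tip in front of the strip, clear of everything. The gripper's elbows spread along tool y, though, and could come close to the upright bar. I'll turn the tool a quarter turn in place so they spread along the row, then push along tool −x.

Request:
move_arm(jaw=[0,0,0,0,0,0,0,0,0,0,0,0], dp=[[0,0,0],[0,0,0],[0,0,0],[0,0,0],[0,0,0],[0,0,0],[0,0,0],[0,0,0],[0,0,0],[0,0,0],[0,0,0],[0,0,0]], turn=[[0,0,-0.12],[0,0,-0.12],[0,0,-0.12],[0,0,-0.12],[0,0,-0.12],[0,0,-0.12],[0,0,-0.12],[0,0,-0.12],[0,0,-0.12],[0,0,-0.12],[0,0,-0.12],[0,0,-0.12]])

```text
time_s: 5.02
position: [0.4913, -0.014, 0.0117]
tool_rot: [[-0.99, -0.144, 0.003], [-0.144, 0.99, -0.001], [-0.003, -0.001, -1.0]]
ft_force: [-0.3, -0.6, 0.3]
grip_width: 0.0002
gripper_force: 0.0
```

Request:
move_arm(jaw=[0,0,0,0], dp=[[0,0,0],[0,0,0],[0,0,0],[0,0,0]], turn=[[0,0,-0.07],[0,0,-0.066],[0,0,0],[0,0,0]])

```text
time_s: 5.35
position: [0.491, -0.014, 0.0112]
tool_rot: [[-0.963, -0.269, 0.002], [-0.269, 0.963, -0.001], [-0.002, -0.001, -1.0]]
ft_force: [-0.0, -1.2, -0.5]
grip_width: -0.0004
gripper_force: 0.0
```

Run:
```python
from h import *
s=observe(); print(s["time_s"],injig(s["position"]),s["ft_force"],s["q"])
plan(jig(-88,-41.5,10),105.5,1)
im,d=cams.get_image("wrist"); cv2.imwrite("pics/w4.png",cv2.resize(im[150:,100:420,::-1],None,fx=2,fy=2))
```

```text
5.35 [-104.46073416  -43.69279984   11.22808144] [-0.03103922 -1.1539218  -0.51358445] [-1.54750034e+01  3.02421230e+01  9.91358345e+01  5.23387342e-05
  5.04939434e+01 -1.21085455e+02]
dp [[-1.65, 0.22, 0.13]] turn [-0.0012, 0.0019, 0.0019]
```

View pics/w4.png

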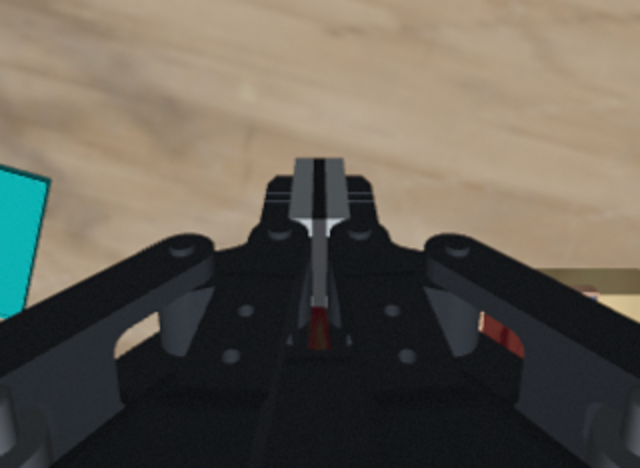

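Request:
move_arm(jaw=[0,0,0,0,0,0], dp=[[-0.7,0,0.12],[-0.6,0,0],[-0.4,0,0],[-0.2,0,0],[0,0,0],[0,0,0]], turn=[[0,0.002,0.002],[0,0,0],[0,0,0],[0,0,0],[0,0,0],[0,0,0]])

```text
time_s: 5.9
position: [0.5087, -0.0088, 0.0088]
tool_rot: [[-0.963, -0.269, -0.002], [-0.269, 0.963, -0.001], [0.002, 0.0, -1.0]]
ft_force: [0.1, 0.6, 0.5]
grip_width: 0.0003
gripper_force: 0.0
```

Request:
move_arm(jaw=[0,0,0,0,0,0,0,0,0,0], dp=[[-0.1,0,0],[-0.1,0,0],[-0.1,0,0],[-0.1,0,0],[-0.1,0,0],[-0.1,0,0],[-0.1,0,0],[-0.1,0,0],[0,0,0],[0,0,0]], turn=[[0,0,0],[0,0,0],[0,0,0],[0,0,0],[0,0,0],[0,0,0],[0,0,0],[0,0,0],[0,0,0],[0,0,0]])

```text
time_s: 6.73
position: [0.5164, -0.0067, 0.0089]
tool_rot: [[-0.963, -0.269, -0.002], [-0.269, 0.963, -0.001], [0.002, 0.0, -1.0]]
ft_force: [-0.1, 0.0, -0.0]
grip_width: 0.0002
gripper_force: 0.0
```

```bash
cat > look.py <<'E'
from h import *
import sys
s=observe(); print(s["time_s"],injig(s["position"]).round(1),s["ft_force"])
im,d=cams.get_image("side"); cv2.imwrite(sys.argv[1],cv2.resize(im[190:310,140:300,::-1],None,fx=5,fy=5,interpolation=cv2.INTER_CUBIC))
E
python3 look.py pics/s5.png
```

```text
6.7333 [-78.1 -43.4   8.9] [-0.14281984  0.04610072 -0.00666412]
```

View pics/s5.png

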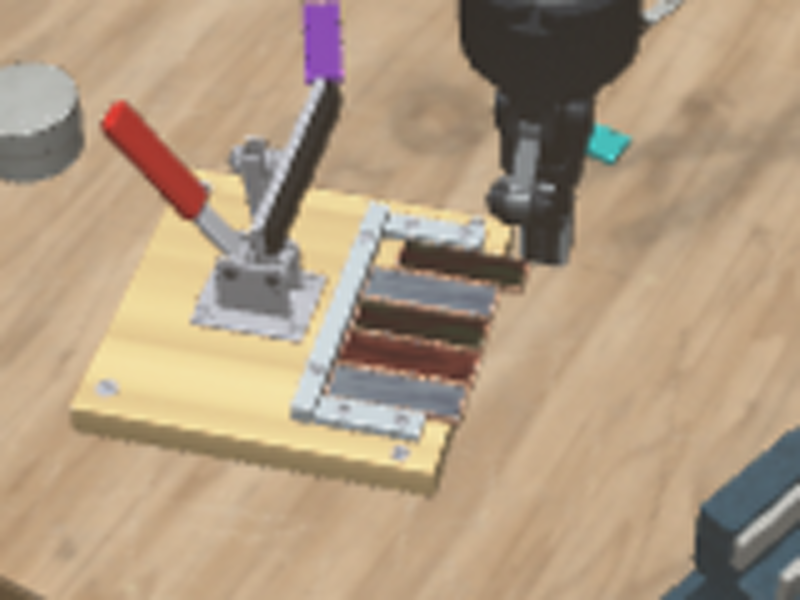

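The side view shows the finger tip right at the end of the protruding strip (crop (525,260)), with a gap still open at the fence. I'll continue gently.

Request:
move_arm(jaw=[0,0,0,0,0,0,0,0], dp=[[-0.08,-0.05,0],[-0.08,0,0],[-0.08,0,0],[-0.08,0,0],[-0.08,0,0],[-0.05,0,0],[-0.05,0,0],[0,0,0]], turn=[[0,0,0],[0,0,0],[0,0,0],[0,0,0],[0,0,0],[0,0,0],[0,0,0],[0,0,0]])

```text
time_s: 7.45
position: [0.5214, -0.0058, 0.0089]
tool_rot: [[-0.963, -0.269, -0.002], [-0.269, 0.963, -0.001], [0.002, 0.0, -1.0]]
ft_force: [-0.0, 0.2, -0.5]
grip_width: 0.0002
gripper_force: 0.0
```

```bash
cat > ends.py <<'E'
from h import *
# sample top+side images: compare rectified jig plane (z=22mm) crops
import sys
s=observe(); print(s["time_s"],injig(s["position"]).round(1),s["ft_force"].round(1) if hasattr(s["ft_force"],"round") else s["ft_force"])
im,d=cams.get_image("side"); S=5
src=np.float32([w2pix("side",jig(x,y,22)) for x,y in((-85,60),(-85,-60),(10,-60),(10,60))])
dst=np.float32([(0,0),(120*S,0),(120*S,95*S),(0,95*S)])   # col: y 60..-60, row: x -85..10
r=cv2.warpPerspective(im,cv2.getPerspectiveTransform(src,dst),(120*S,95*S),flags=cv2.INTER_CUBIC)
cv2.imwrite(sys.argv[1],r[:,:,::-1])
E
python3 ends.py pics/e6.png
```

```text
7.45 [-73.  -43.9   8.9] [-0.   0.2 -0.5]
```

View pics/e6.png

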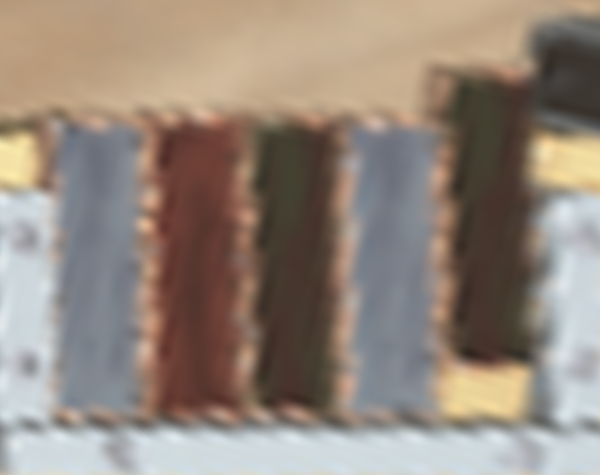

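The rectified view shows the strip still about 10 mm out, with the finger appearing beside or at its outer corner. I'll check the finger's true position from depth.

Run:
```python
from h import *
s=observe()
print("tip px wrist",[w2pix("wrist",np.array(s["position"])+np.array(s["tool_rot"])@np.array(o),s).round() for o in((0,0,0),(.011,0,0),(-.011,0,0),(0,.008,0))])
for n in("side","top"):
    im,d=cams.get_image(n); c,f=K(n); v,u=np.mgrid[:384,:512]; v=v+0.5;u=u+0.5
    cam=np.stack([(u-c["cx"])/f*d,-(v-c["cy"])/f*d,-d,np.ones_like(d)],-1)
    W=(cam@cam2world(n).T)[...,:3]; J=np.stack([(W[...,:2]-O)@EX,(W[...,:2]-O)@EY,W[...,2]],-1)*1000
    dark=im.max(-1)<110
    for lo,hi in((10,20),(20,30),(30,45),(45,60),(60,80),(80,110),(110,140)):
        m=(d>0)&(J[...,2]>lo)&(J[...,2]<hi)&(J[...,0]<-56)&(J[...,0]>-130)&(abs(J[...,1])<130)
        if m.any(): print(n,lo,hi,m.sum(),np.percentile(J[m],[3,50,97],axis=0)[:,:2].round().tolist())
```

```text
tip px wrist [array([260., 228.]), array([260., 212.]), array([260., 243.]), array([272., 228.])]
side 10 20 57 [[-69.0, -63.0], [-58.0, 31.0], [-56.0, 76.0]]
side 20 30 125 [[-71.0, -44.0], [-61.0, -5.0], [-56.0, 50.0]]
side 30 45 27 [[-86.0, -48.0], [-80.0, -34.0], [-66.0, -29.0]]
side 45 60 46 [[-86.0, -46.0], [-78.0, -31.0], [-66.0, -28.0]]
side 60 80 14 [[-89.0, -44.0], [-86.0, -32.0], [-70.0, -18.0]]
side 80 110 98 [[-92.0, -50.0], [-85.0, -26.0], [-59.0, 6.0]]
side 110 140 254 [[-94.0, -49.0], [-80.0, 0.0], [-59.0, 19.0]]
```

Run:
```python
from h import *
s=observe(); im,d=cams.get_image("side")
for z in range(0,70,6):
    r=[]
    for y in(-52,-44,-36,-31):
        u,v=w2pix("side",jig(-80,y,z)); i,j=int(v),int(u); r.append((j,i,injig(pix2world("side",j+.5,i+.5,d[i,j])).round().astype(int).tolist(),im[i,j].tolist()))
    print(z,r)
im,d=cams.get_image("wrist")
print([(r,d[r,252:268:5].round(3).tolist(),im[r,253].tolist()) for r in range(205,262,6)])
R=np.array(s["tool_rot"])
for r in(228,231,235,240,246,252): print(r,d[r,253],((pix2world("wrist",253.5,r+.5,d[r,253],s)-s["position"])@R*1000).round(1))
```

```text
0 [(249, 247, [-79, -53, -2], [200, 175, 146]), (249, 249, [-80, -48, -4], [203, 180, 150]), (248, 252, [-80, -34, 1], [203, 178, 149]), (248, 253, [-80, -34, -2], [203, 179, 150])]
6 [(250, 245, [-80, -59, -2], [193, 168, 139]), (249, 247, [-79, -53, -2], [200, 175, 146]), (248, 250, [-79, -43, -1], [201, 177, 148]), (248, 252, [-80, -34, 1], [203, 178, 149])]
12 [(250, 243, [-78, -65, -2], [186, 163, 136]), (249, 246, [-78, -55, -1], [196, 170, 141]), (248, 248, [-78, -46, 2], [198, 173, 144]), (248, 250, [-79, -43, -1], [201, 177, 148])]
18 [(250, 241, [-84, -35, 38], [110, 110, 107]), (249, 244, [-77, -59, 1], [193, 167, 137]), (248, 246, [-76, -54, -1], [192, 166, 136]), (248, 248, [-78, -46, 2], [198, 173, 144])]
24 [(250, 240, [-84, -35, 41], [109, 109, 106]), (249, 242, [-82, -34, 36], [113, 106, 97]), (248, 245, [-75, -57, -1], [195, 169, 138]), (248, 246, [-76, -54, -1], [192, 166, 136])]
30 [(250, 238, [-84, -37, 45], [106, 107, 105]), (249, 240, [-82, -35, 40], [75, 72, 67]), (248, 243, [-74, -62, 0], [187, 164, 136]), (248, 244, [-75, -58, 2], [197, 172, 140])]
36 [(250,
[... 1598 characters left out ...]
604645, 0.14100000262260437, 0.14000000059604645], [78, 83, 87]), (241, [0.13500000536441803, 0.13300000131130219, 0.1340000033378601, 0.13300000131130219], [77, 83, 87]), (247, [0.12800000607967377, 0.12700000405311584, 0.12800000607967377, 0.1289999932050705], [78, 83, 87]), (253, [0.12300000339746475, 0.12399999797344208, 0.12300000339746475, 0.12300000339746475], [78, 83, 86]), (259, [0.11800000071525574, 0.11699999868869781, 0.11800000071525574, 0.11599999666213989], [136, 142, 147])]
228 0.18948342 [-4.4 -4.5  9.6]
231 0.14552397 [ 11.4  -3.6 -31.6]
235 0.1411982 [ 11.2  -3.5 -36.1]
240 0.13592666 [ 11.   -3.4 -41.7]
246 0.12947488 [ 11.1  -3.3 -48.3]
252 0.12327409 [ 11.4  -3.1 -54.7]
```

Both cameras put the real finger ends about 27 mm behind the nominal TCP, so the fingers passed above the strip without touching it. I'll back off, lower until the real tips are about 11 mm above the bench (TCP z about −16 mm), and watch the force.

Request:
move_arm(jaw=[0,0,0,0,0,0,0,0,0], dp=[[1,0,0],[1,0,0],[0.8,0,0],[0,0,0],[0,0,0.6],[0,0,0.5],[0,0,0.3],[0,0,0],[0,0,0]], turn=[[0,0,0],[0,0,0],[0,0,0],[0,0,0],[0,0,0],[0,0,0],[0,0,0],[0,0,0],[0,0,0]])

```text
time_s: 8.45
position: [0.4944, -0.0133, -0.0054]
tool_rot: [[-0.963, -0.269, -0.003], [-0.269, 0.963, -0.0], [0.003, 0.0, -1.0]]
ft_force: [-0.4, -0.2, 0.2]
grip_width: -0.0003
gripper_force: 0.0
```

```bash
cat > tip.py <<'E'
from h import *
s=observe(); print("t",s["time_s"],"tcp jig",injig(s["position"]).round(1),"F",np.round(s["ft_force"],1))
im,d=cams.get_image("wrist"); R=np.array(s["tool_rot"])
for c in(250,267):
    r=next(r for r in range(200,262) if d[r,c]-d[r-2,c]<-.02)
    print("tip edge",[(q,(pix2world("wrist",c+.5,q+.5,d[q,c],s)*1000).round(0).tolist()) for q in(r-4,r,r+1)])
im,d=cams.get_image("side"); c,f=K("side"); v,u=np.mgrid[:384,:512]+.5
W=(np.stack([(u-c["cx"])/f*d,-(v-c["cy"])/f*d,-d,np.ones_like(d)],-1)@cam2world("side").T)[...,:3]
J=np.stack([(W[...,:2]-O)@EX,(W[...,:2]-O)@EY,W[...,2]],-1)*1000
t=injig(s["position"])
m=(abs(J[...,0]-t[0])<14)&(abs(J[...,1]-t[1])<20)&(J[...,2]>5)&(J[...,2]<60)&(im.max(-1)<125)&(J[...,0]<-72)
if m.any(): print("side finger: x",np.percentile(J[m][:,0],[2,98]).round(),"y",np.percentile(J[m][:,1],[2,98]).round(),"zmin",np.sort(J[m][:,2])[:6].round())
E
python3 tip.py
```

```text
t 8.45 tcp jig [-101.   -43.9   -5.4] F [-0.4 -0.2  0.2]
tip edge [(225, [492.0, -20.0, 1.0]), (229, [485.0, -21.0, 23.0]), (230, [485.0, -21.0, 25.0])]
tip edge [(225, [489.0, -10.0, 0.0]), (229, [483.0, -12.0, 22.0]), (230, [483.0, -12.0, 24.0])]
side finger: x [-114.  -93.] y [-46. -27.] zmin [19. 20. 21. 23. 24. 25.]
```

Request:
move_arm(jaw=[0,0,0,0,0], dp=[[0,0,0.5],[0,0,0.3],[0,0,0.2],[0,0,0],[0,0,0]], turn=[[0,-0.002,0],[0,0,0],[0,0,0],[0,0,0],[0,0,0]])

```text
time_s: 8.97
position: [0.4942, -0.0134, -0.0152]
tool_rot: [[-0.963, -0.269, -0.0], [-0.269, 0.963, 0.0], [0.0, 0.0, -1.0]]
ft_force: [-0.6, -0.2, 0.1]
grip_width: 0.0
gripper_force: 0.0
```

```bash
python3 tip.py
```

```text
t 8.9667 tcp jig [-101.2  -44.   -15.2] F [-0.6 -0.2  0.1]Traceback (most recent call last):
  File "tip.py", line 5, in <module>
    r=next(r for r in range(200,262) if d[r,c]-d[r-2,c]<-.02)
StopIteration
```

Request:
move_arm(jaw=[0,0,0,0,0,0,0,0,0,0,0], dp=[[-0.6,0,0],[-0.6,0,0],[-0.3,0,0],[-0.15,0,0],[-0.15,0,0],[-0.15,0,0],[-0.15,0,0],[-0.15,0,0],[-0.15,0,0],[0,0,0],[0,0,0]], turn=[[0,0,0],[0,0,0],[0,0,0],[0,0,0],[0,0,0],[0,0,0],[0,0,0],[0,0,0],[0,0,0],[0,0,0],[0,0,0]])

```text
time_s: 9.93
position: [0.5175, -0.0069, -0.0151]
tool_rot: [[-0.963, -0.269, -0.0], [-0.269, 0.963, -0.0], [0.0, 0.0, -1.0]]
ft_force: [-0.3, -0.8, 0.3]
grip_width: 0.0003
gripper_force: 0.0
```

```bash
cat > ends2.py <<'E'
from h import *
s=observe(); print("t",s["time_s"],"tcp jig",injig(s["position"]).round(1),"F",np.round(s["ft_force"],1))
im,d=cams.get_image("side"); S=5
src=np.float32([w2pix("side",jig(x,y,22)) for x,y in((-85,60),(-85,-60),(10,-60),(10,60))])
dst=np.float32([(0,0),(120*S,0),(120*S,95*S),(0,95*S)])
r=cv2.warpPerspective(im,cv2.getPerspectiveTransform(src,dst),(120*S,95*S),flags=cv2.INTER_CUBIC)
cv2.imwrite("pics/rect.png",r[:,:,::-1])
for y in(39.5,20.5,1,-19.5,-38.5):
    c=int((60-y)*S); p=r[:,c-20:c+20].astype(int).mean(1).mean(-1)
    # transitions: print profile extremes of gradient near both ends
    g=np.abs(np.convolve(p,np.r_[np.ones(5),-np.ones(5)],'same'))
    a=np.argmax(g[10:190])+10; b=np.argmax(g[300:450])+300
    print(y,"near",round(a/S-85,1),"far",round(b/S-85,1),"far profile",p[300:450:10].round().astype(int).tolist())
E
python3 ends2.py
```

```text
t 9.9333 tcp jig [-77.1 -43.9 -15.1] F [-0.3 -0.8  0.3]
39.5 near -59.0 far 1.0 far profile [130, 132, 132, 132, 130, 129, 130, 133, 137, 139, 141, 147, 117, 156, 196]
20.5 near -60.4 far 1.0 far profile [64, 65, 66, 67, 67, 68, 68, 67, 66, 65, 65, 99, 110, 163, 216]
1 near -60.0 far 1.0 far profile [57, 56, 56, 55, 56, 57, 57, 56, 56, 54, 53, 108, 117, 167, 217]
-19.5 near -59.2 far 1.0 far profile [131, 131, 131, 132, 131, 130, 131, 133, 135, 139, 137, 131, 120, 168, 215]
-38.5 near -65.2 far -8.0 far profile [55, 55, 56, 56, 55, 56, 55, 50, 83, 165, 199, 191, 132, 166, 214]
```

The strip is moving: its near end is now about −66 mm, following the finger face, and the neighbours are unchanged. I'll continue.

Request:
move_arm(jaw=[0,0,0,0,0,0,0,0,0], dp=[[-0.1,0,0],[-0.1,0,0],[-0.1,0,0],[-0.08,0,0],[-0.07,0,0],[-0.05,0,0],[-0.05,0,0],[0,0,0],[0,0,0]], turn=[[0,0,0],[0,0,0],[0,0,0],[0,0,0],[0,0,0],[0,0,0],[0,0,0],[0,0,0],[0,0,0]])

```text
time_s: 10.73
position: [0.5227, -0.0054, -0.0151]
tool_rot: [[-0.963, -0.269, 0.0], [-0.269, 0.963, 0.0], [-0.0, 0.0, -1.0]]
ft_force: [-0.3, -0.3, 0.9]
grip_width: -0.0002
gripper_force: 0.0
```

```bash
python3 ends2.py
```

```text
t 10.7333 tcp jig [-71.6 -43.9 -15.1] F [-0.3 -0.3  0.9]
39.5 near -59.0 far 1.0 far profile [130, 131, 133, 133, 130, 129, 130, 133, 137, 139, 141, 146, 117, 157, 196]
20.5 near -60.4 far 1.0 far profile [64, 65, 66, 67, 67, 67, 67, 67, 66, 66, 65, 99, 110, 163, 215]
1 near -60.0 far 1.0 far profile [56, 55, 56, 55, 56, 56, 56, 56, 55, 54, 53, 109, 117, 166, 217]
-19.5 near -59.2 far 1.0 far profile [130, 131, 132, 132, 130, 130, 131, 133, 136, 140, 136, 131, 120, 167, 215]
-38.5 near -78.8 far 1.0 far profile [56, 55, 55, 55, 55, 55, 56, 56, 55, 55, 58, 95, 105, 166, 215]
```

Request:
move_arm(jaw=[0,0,0,0,0], dp=[[-0.03,0,0],[-0.03,0,0],[0,0,0],[0,0,0],[0,0,0]], turn=[[0,0,0],[0,0,0],[0,0,0],[0,0,0],[0,0,0]])

```text
time_s: 11.2
position: [0.5233, -0.0053, -0.0151]
tool_rot: [[-0.963, -0.269, 0.0], [-0.269, 0.963, -0.0], [0.0, -0.0, -1.0]]
ft_force: [-0.1, -0.1, 0.3]
grip_width: 0.0001
gripper_force: 0.0
```

Request:
move_arm(jaw=[0,0,0], dp=[[-0.03,0,0],[0,0,0],[0,0,0]], turn=[[0,0,0],[0,0,0],[0,0,0]])

```text
time_s: 11.45
position: [0.5236, -0.0052, -0.0151]
tool_rot: [[-0.963, -0.269, 0.0], [-0.269, 0.963, -0.0], [-0.0, -0.0, -1.0]]
ft_force: [-0.6, -0.3, 0.2]
grip_width: -0.0
gripper_force: 0.0
```

```bash
python3 ends2.py
```

```text
t 11.45 tcp jig [-70.7 -43.9 -15.1] F [-0.6 -0.3  0.2]
39.5 near -59.0 far 1.0 far profile [130, 132, 133, 132, 130, 129, 130, 133, 136, 139, 141, 146, 117, 156, 196]
20.5 near -60.4 far 1.0 far profile [64, 65, 66, 66, 67, 68, 67, 66, 66, 65, 65, 99, 110, 163, 216]
1 near -60.0 far 1.0 far profile [56, 56, 55, 55, 56, 56, 56, 56, 55, 54, 53, 109, 117, 166, 217]
-19.5 near -59.2 far 1.0 far profile [130, 131, 131, 132, 130, 129, 131, 133, 136, 140, 137, 130, 119, 168, 216]
-38.5 near -62.8 far 1.0 far profile [55, 56, 56, 55, 55, 55, 56, 56, 56, 55, 53, 71, 103, 167, 215]
```

Request:
move_arm(jaw=[0,0,0], dp=[[-0.04,0,0],[0,0,0],[0,0,0]], turn=[[0,0,0],[0,0,0],[0,0,0]])

```text
time_s: 11.75
position: [0.5238, -0.0051, -0.0151]
tool_rot: [[-0.963, -0.269, -0.0], [-0.269, 0.963, -0.0], [0.0, 0.0, -1.0]]
ft_force: [-1.7, -0.0, 0.5]
grip_width: 0.0001
gripper_force: 0.7
```

Request:
move_arm(jaw=[0,0,0], dp=[[-0.04,0,0],[0,0,0],[0,0,0]], turn=[[0,0,0],[0,0,0],[0,0,0]])

```text
time_s: 12.0
position: [0.5238, -0.005, -0.0152]
tool_rot: [[-0.963, -0.269, -0.001], [-0.269, 0.963, -0.0], [0.001, 0.0, -1.0]]
ft_force: [-3.9, -1.8, 1.6]
grip_width: 0.0002
gripper_force: 2.3
```

```bash
python3 ends2.py
```

```text
t 12.0 tcp jig [-70.4 -43.8 -15.2] F [-3.9 -1.8  1.6]
39.5 near -59.0 far 1.0 far profile [130, 132, 132, 133, 130, 129, 130, 132, 137, 139, 141, 146, 117, 156, 195]
20.5 near -60.4 far 1.0 far profile [64, 65, 65, 66, 67, 67, 67, 67, 66, 66, 65, 99, 110, 163, 215]
1 near -60.0 far 1.0 far profile [56, 55, 55, 55, 56, 56, 56, 56, 56, 55, 53, 109, 117, 166, 217]
-19.5 near -59.2 far 1.0 far profile [130, 131, 132, 132, 131, 130, 131, 133, 136, 139, 136, 130, 119, 168, 215]
-38.5 near -83.0 far 0.8 far profile [56, 56, 55, 56, 56, 55, 56, 56, 56, 56, 52, 60, 99, 168, 215]
```

The force rose to 4.3 N as the TCP stopped, so the strip is home against the fence and its neighbours have not moved. I'll back off and rise.

Request:
move_arm(jaw=[0,0,0,0,0,0,0,0,0,0,0,0], dp=[[0.2,0,0],[0.6,0,0],[1.2,0,0],[1,0,0],[0,0,-3.5],[0,0,-3.5],[0,0,-3.5],[0,0,-3.5],[0,0,-3.5],[0,0,-3.5],[0,0,0],[0,0,0]], turn=[[0,0,0],[0,0,0],[0,0,0],[0,0,0],[0,0,0],[0,0,0],[0,0,0],[0,0,0],[0,0,0],[0,0,0],[0,0,0],[0,0,0]])

```text
time_s: 13.05
position: [0.4961, -0.0132, 0.1965]
tool_rot: [[-0.963, -0.269, 0.005], [-0.269, 0.963, -0.001], [-0.004, -0.002, -1.0]]
ft_force: [-0.3, 0.4, -2.0]
grip_width: -0.0005
gripper_force: 0.0
```

```bash
python3 ends2.py
python3 - <<'E'
from h import *
im,d=cams.get_image("side"); c,f=K("side"); v,u=np.mgrid[:384,:512]+.5
for n in("side","top"):
    im,d=cams.get_image(n); c,f=K(n)
    W=(np.stack([(u-c["cx"])/f*d,-(v-c["cy"])/f*d,-d,np.ones_like(d)],-1)@cam2world(n).T)[...,:3]
    J=np.stack([(W[...,:2]-O)@EX,(W[...,:2]-O)@EY,W[...,2]],-1)*1000
    I=im.astype(int); m=(I[...,0]>110)&(I[...,1]<60)&(I[...,2]<70)&(J[...,0]>50)&(J[...,0]<130)&(abs(J[...,1])<40)
    if m.any():
        print(n,m.sum(),"x y z pct",np.percentile(J[m],[3,50,97],axis=0).round().tolist())
        k=m&(abs(J[...,0]-92)<5); print(n,"at x92:",J[k].mean(0).round(),J[k][:,1].min().round(),J[k][:,1].max().round())
    b=(im.max(-1)<60)&(J[...,0]>-10)&(J[...,0]<50)&(abs(J[...,1])<60)&(J[...,2]>40)
    if b.any(): print(n,"bar",np.percentile(J[b],[3,50,97],axis=0).round().tolist())
plan(jig(92,0,195),105.5,6)
E
```

```text
t 13.05 tcp jig [-99.3 -44.3 196.5] F [-0.3  0.4 -2. ]
39.5 near -59.0 far 1.0 far profile [127, 128, 129, 129, 126, 126, 127, 129, 133, 135, 136, 142, 114, 152, 190]
20.5 near -60.6 far 1.0 far profile [63, 64, 65, 66, 66, 66, 66, 66, 65, 64, 64, 96, 107, 159, 210]
1 near -60.0 far 1.0 far profile [56, 55, 55, 55, 55, 56, 56, 55, 55, 54, 52, 106, 115, 162, 212]
-19.5 near -59.2 far 1.0 far profile [127, 128, 129, 129, 128, 127, 128, 130, 132, 136, 133, 128, 117, 163, 210]
-38.5 near -59.0 far 0.8 far profile [57, 57, 56, 56, 56, 56, 56, 56, 56, 57, 54, 63, 98, 164, 210]
side 146 x y z pct [[65.0, -1.0, 77.0], [81.0, 7.0, 101.0], [96.0, 12.0, 121.0]]
side at x92: [ 92.   6. 115.] -3.0 12.0
side bar [[12.0, -31.0, 106.0], [13.0, 19.0, 111.0], [17.0, 48.0, 115.0]]
top 60 x y z pct [[66.0, -6.0, 82.0], [81.0, -1.0, 104.0], [96.0, 4.0, 122.0]]
top at x92: [ 92.  -2. 119.] -6.0 3.0
dp [[-3.21, 0.72, -0.03], [-3.21, 0.72, -0.03], [-3.21, 0.73, -0.03], [-3.21, 0.73, -0.03], [-3.21, 0.73, -0.03], [-3.21, 0.73, -0.02]] turn [0.0002, -0.0003, 0.0003]
```

The strip's near end is at −59.0 mm, in line with the others. The handle is where expected, at (92, 0) and about 117 mm high. I'll move above it. Contact comes on the far edge of the tip, so the TCP goes to x ≈ 84.

Request:
move_arm(jaw=[0,0,0,0,0,0,0,0,0,0,0,0], dp=[[-3.06,0.73,0],[-3.06,0.73,0],[-3.06,0.73,0],[-3.06,0.73,0],[-3.06,0.73,0],[-3.06,0.73,0],[0,0,0],[0,0,2.5],[0,0,2.5],[0,0,2],[0,0,0],[0,0,0]], turn=[[0,-0.002,0],[0,-0.002,0],[0,0,0],[0,0,0],[0,0,0],[0,0,0],[0,0,0],[0,0,0],[0,0,0],[0,0,0],[0,0,0],[0,0,0]])

```text
time_s: 14.25
position: [0.6602, 0.0784, 0.1243]
tool_rot: [[-0.963, -0.269, 0.001], [-0.269, 0.963, 0.001], [-0.001, 0.001, -1.0]]
ft_force: [0.3, 0.7, 0.5]
grip_width: -0.0004
gripper_force: 0.0
```

```bash
python3 tip.py; python3 -c "
from h import *
plan(jig(84,0,100),105.5,1)"
```

```text
t 14.25 tcp jig [ 83.2   0.2 124.3] F [0.3 0.7 0.5]
tip edge [(225, [667.0, 73.0, 108.0]), (229, [651.0, 70.0, 153.0]), (230, [651.0, 70.0, 154.0])]
tip edge [(225, [663.0, 85.0, 109.0]), (229, [649.0, 79.0, 152.0]), (230, [648.0, 79.0, 154.0])]
dp [[0.05, 0.02, 2.67]] turn [-0.0006, 0.0058, 0.0016]
```

Request:
move_arm(jaw=[0,0,0,0,0,0,0,0,0,0,0], dp=[[0,0,1.2],[0,0,1.2],[0,0,0.6],[0,0,0.6],[0,0,0.6],[0,0,0.6],[0,0,0.6],[0,0,0.6],[0,0,0.6],[0,0,0.6],[0,0,0]], turn=[[0,0,0],[0,0,0],[0,0,0],[0,0,0],[0,0,0],[0,0,0],[0,0,0],[0,0,0],[0,0,0],[0,0,0],[0,0,0]])

```text
time_s: 15.27
position: [0.6604, 0.0787, 0.0518]
tool_rot: [[-0.963, -0.269, 0.001], [-0.269, 0.963, 0.001], [-0.002, 0.001, -1.0]]
ft_force: [0.8, 1.0, -0.3]
grip_width: 0.0
gripper_force: 0.0
```

```bash
cat > handle.py <<'E'
from h import *
s=observe(); print("t",s["time_s"],"tcp jig",injig(s["position"]).round(1),"F",np.round(s["ft_force"],1))
v,u=np.mgrid[:384,:512]+.5
for n in("side","top"):
    im,d=cams.get_image(n); c,f=K(n)
    W=(np.stack([(u-c["cx"])/f*d,-(v-c["cy"])/f*d,-d,np.ones_like(d)],-1)@cam2world(n).T)[...,:3]
    J=np.stack([(W[...,:2]-O)@EX,(W[...,:2]-O)@EY,W[...,2]],-1)*1000
    I=im.astype(int); m=(I[...,0]>90)&(I[...,1]<60)&(I[...,2]<70)&(J[...,0]>50)&(J[...,0]<160)&(abs(J[...,1])<40)&(J[...,2]>25)
    if m.sum()>5:
        a=np.polyfit(J[m][:,0],J[m][:,2],1); print(n,m.sum(),"handle slope deg",np.degrees(np.arctan(a[0])).round(1),"z at x92",np.polyval(a,92).round(1),np.percentile(J[m],[3,97],axis=0).round().tolist())
    b=(im.max(-1)<60)&(J[...,0]>-80)&(J[...,0]<40)&(abs(J[...,1])<60)&(J[...,2]>27)&(J[...,2]<125)
    if b.sum()>5: print(n,"bar",b.sum(),np.percentile(J[b],[3,50,97],axis=0).round().tolist())
E
python3 handle.py
```

```text
t 15.2667 tcp jig [83.5  0.4 51.8] F [ 0.8  1.  -0.3]
side 134 handle slope deg 27.8 z at x92 74.3 [[78.0, -1.0, 67.0], [126.0, 12.0, 92.0]]
```

Request:
move_arm(jaw=[0,0,0,0,0,0,0], dp=[[0,0,0.5],[0,0,0.5],[0,0,0.4],[0,0,0.3],[0,0,0.2],[0,0,0],[0,0,0]], turn=[[0,0,0],[0,0,0],[0,0,0],[0,0,0],[0,0,0],[0,0,0],[0,0,0]])

```text
time_s: 15.95
position: [0.6609, 0.0787, 0.0343]
tool_rot: [[-0.963, -0.269, 0.003], [-0.269, 0.963, 0.001], [-0.003, 0.0, -1.0]]
ft_force: [-0.6, 0.1, 0.7]
grip_width: -0.0001
gripper_force: 0.0
```

```bash
python3 handle.py
```

```text
t 15.95 tcp jig [84.   0.2 34.3] F [-0.6  0.1  0.7]
side 128 handle slope deg 6.9 z at x92 55.8 [[84.0, -0.0, 53.0], [136.0, 12.0, 63.0]]
```

Request:
move_arm(jaw=[0,0,0,0,0], dp=[[0,0,0.15],[0,0,0.1],[0,0,0.1],[0,0,0],[0,0,0]], turn=[[0,0,0],[0,0,0],[0,0,0],[0,0,0],[0,0,0]])

```text
time_s: 16.47
position: [0.6614, 0.0786, 0.0334]
tool_rot: [[-0.963, -0.269, 0.006], [-0.269, 0.963, 0.001], [-0.006, -0.001, -1.0]]
ft_force: [-6.8, -0.6, 15.8]
grip_width: 0.0001
gripper_force: 8.1
```

```bash
python3 handle.py
```

```text
t 16.4667 tcp jig [84.5  0.  33.4] F [-6.8 -0.6 15.8]
side 132 handle slope deg 6.3 z at x92 55.9 [[85.0, -1.0, 52.0], [136.0, 12.0, 63.0]]
```

The handle is on its stop: 6.3° slope, and 16 N with no further travel. I'll withdraw.

Request:
move_arm(jaw=[0,0,0,0,0,0,0,0,0,0,0,0], dp=[[0,0,-0.4],[0,0,-1],[0,0,-2.5],[0,0,-3.5],[0,0,-3.5],[0,0,-3.5],[0,0,-3],[3.5,-2,0],[3.5,-2,0],[3.5,-2,0],[3.5,-2,0],[3,-2,0]], turn=[[0,0,0],[0,0,0],[0,0,0],[0,0,0],[0,0,0],[0,0,0],[0,0,0],[0,0,0],[0,0,0],[0,0,0],[0,0,0],[0,0,0]])

```text
time_s: 17.57
position: [0.5216, -0.0644, 0.2048]
tool_rot: [[-0.963, -0.269, 0.004], [-0.269, 0.963, 0.001], [-0.004, -0.0, -1.0]]
ft_force: [0.8, -1.3, 0.3]
grip_width: 0.0
gripper_force: 0.0
```

Request:
move_arm(jaw=[0,0,0,0], dp=[[0,-2.5,0],[0,-2.5,0],[0,0,0],[0,0,0]], turn=[[0,0,0],[0,0,0],[0,0,0],[0,0,0]])

```text
time_s: 17.9
position: [0.537, -0.1125, 0.2044]
tool_rot: [[-0.964, -0.267, 0.004], [-0.267, 0.964, 0.001], [-0.004, 0.0, -1.0]]
ft_force: [-0.3, 1.1, -0.1]
grip_width: -0.0001
gripper_force: 0.0
```

```bash
python3 handle.py; python3 look.py pics/s9.png
```

```text
t 17.9 tcp jig [ -86.4 -150.9  204.4] F [-0.3  1.1 -0.1]
side 53 handle slope deg 7.2 z at x92 54.8 [[83.0, 1.0, 52.0], [137.0, 13.0, 63.0]]
top 7 handle slope deg 3.7 z at x92 57.7 [[85.0, -5.0, 55.0], [101.0, -0.0, 61.0]]
18.0 [ -86.1 -149.4  204.4] [ 0.28691627  0.14165613 -0.41746839]
```

View pics/s9.png

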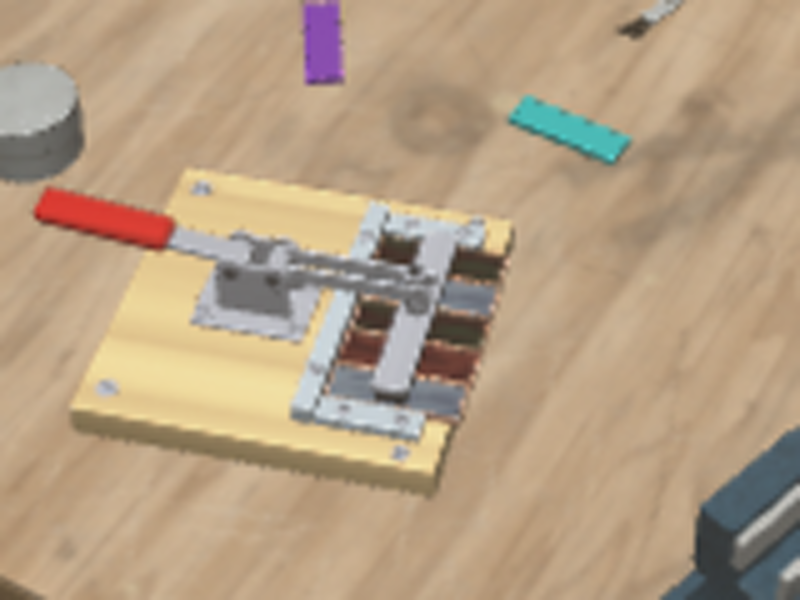

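The handle is down and the bar lies across all five strips (crop (415,310)). The near ends are in line and the arm is clear.

```bash
python3 -c "
from rig import ticket
print(ticket.close_job())"
```

```text
the job is handed in; nothing more can be done
None
```

The job is done and handed in: the out-of-row strip is home against the fence in line with the others, the clamp is pressed to its stop with the bar across all five strips, and the arm is withdrawn clear (about 18 s of the 42 s used).

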